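# Clear the parked cup off the feed doser and set its portion collar to 7

## Task

A lidded rearing cup has been left standing on the feed doser, right beside its portion collar. First move that cup, upright, onto the paper disc that marks the free place on the slatted tray, so that its whole foot is on the disc, and let go of it; then turn the doser's portion collar from its present setting to 7 so that it clicks into that position. Leave the other cups, the stack of lids and the jar where they stand.

Things in the scene. Friction and masses are not known exactly. Their poses are not given: they have to be found in the camera images.
- doser: Feed doser, a fixed grey box, 200 mm (its x) by 290 mm (its y) by 50 mm high, with a hopper and the portion collar on its flat deck; origin at the centre of its underside, z up. The hopper is at its own (x, y) = (0, 68) mm, the collar's axis at (0, -65) mm.
- hopper_top (a point): Top of the doser's hopper, on its axis, 193 mm above the table. The hopper is a fixed, clear upright cylinder on the deck, 64 mm across (76 mm at the foot), with a black cap 70 mm across and a small knob on it.
- scale_centre (a point): Centre of the collar's scale, on the deck; axes as the doser's. A round white plate, radius 74 mm, with eight black ticks numbered 1 to 8 by groups of 1 to 8 small black dots. Number n lies at the angle 1.4 - 0.4 (n - 1) rad, turning from the doser's +x towards its +y: 1 is nearest the hopper (+1.4), 7 is at -1.0 rad, 8 at -1.4.
- collar (a joint): Setting of the portion collar in rad; grows as it is turned clockwise seen from above; a stop at either end. A click every 0.4 rad: 0 is number 1, 0.4 is number 2, ... 2.4 is number 7, 2.8 is number 8. Between clicks a sprung detent (about 0.1 N m) pulls it to the nearest one.
- collar_grip (a point): Point on the collar's vertical axis at grip height, 31 mm above the doser's deck; turns with it: x axis = the pointer's direction, z up. The collar is a black ribbed cylinder 56 mm across, to be gripped 10 to 52 mm above the deck, over a skirt 68 mm across and 10 mm high with a white pointer nub (tip 43 mm from the axis); a white line on top points the same way.
- parked_cup: The cup to be moved: the one that stands on the doser's deck beside the collar. A clear, slightly conical cup with a dark peat plug inside and a white flat lid; 102 mm high, foot 50 mm across, 56 mm just under the lid, lid 62 mm across and 10 mm thick (from 92 to 102 mm up). About 0.14 kg. Origin at the centre of its underside, z up.
- disc: Flat white paper disc, fixed, 80 mm across and 2 mm thick, lying on the tray's one free place; origin at the centre of its underside (its top is 18 mm above the table).
- tray: Fixed black slatted tray, 210 by 210 by 16 mm high, with four places at (+-45, +-45) mm in its own frame, three with cups and one with the disc; origin at the centre of its underside.
- cup_a: A bystander cup like the parked one, standing on the tray; origin at the centre of its underside.
- cup_b: A bystander cup like the parked one, standing on the tray; origin at the centre of its underside.
- cup_c: A bystander cup like the parked one, standing on the tray; origin at the centre of its underside.
- lids: Bystander: stack of white spare lids, 84 mm across and 34 mm high, on the table on the robot's side of the work; origin at the centre of its underside.
- jar: Bystander: closed jar, 68 mm across and 100 mm high, on the table beyond the work; origin at the centre of its underside.

How it is judged:
By the outcome, as a careful person would: the job done as asked, in the order asked, and still so for the second after the job is handed in, with the robot touching nothing.
It also fails if it takes over 70 s, if anything falls off the work surface, if the arm or the gripper's body presses on something with over 40 N, if the wrist force passes 120 N, or if a joint passes its speed limit or range.

## Robot

A 7-joint arm with a two-finger parallel gripper is mounted at the origin on the work surface. World frame = base frame: x ahead of the robot, y to its left, z up, the work surface at z = 0. Lengths are in m, angles in rad, forces in N, time in s.
With the tool pointing down it reaches from about 0.4 to 0.85 m from the base axis. Payload 4.5 kg.
Tool frame: the origin (TCP) lies on the front face of the gripper's body, between the roots of the fingers; the fingertips stand 73 mm ahead of it and the grasp point (between the pads) lies 54 mm ahead of it; z points along the fingers, y is the line along which they close (so a half turn about z gives the same grasp; the last joint's range is limited). The gripper opens to 85 mm and grips with 20 to 120 N. Pads are 22 mm wide; open, the fingers measure 114 mm over their backs; the gripper's body (76 mm by 85 mm) begins 54 mm behind the grasp point. The pads swing forward as they close: fully open they stand 13 mm farther back than shut.
Start: joints at [1.25, 0.689, -0.195, 1.565, 0.157, 0.902, -0.215], TCP at [0.217, -0.586, 0.304] pointing down, gripper open.
Joint ranges: [-3.01, 3.01], [-0.46, 2.08], [-1.47, 1.51], [0.13, 2.56], [-1, 4.14], [0.04, 2.09], [-2.66, 2.66]. Speed limits (rad/s): [2.57, 2.57, 3.14, 3.14, 3.14, 3.14, 3.14].

## Interface

Orientations are given as a unit quaternion [x, y, z, w].
In Python, from bench import bot gives the robot as it stands. Calls block until the motion is done:
- bot.goto(position, orientation): joint-space move of the TCP to a pose.
- bot.line_to(position, orientation=None, max_speed=0.15): straight line of the TCP; orientation=None keeps the orientation; max_speed is the mean speed in m/s.
- bot.set_joints(angles): joint-space move.
- bot.set_gripper(opening, effort=None): opening from 0.0 (shut) to 1.0 (fully open); effort is the grip in N (None keeps the last); returns when the fingers have stopped.
- bot.sleep(seconds).
- bot.solve_ik(position, orientation): joint angles nearest the present ones, or None.
- bot.observe(): the state.
- bot.read_camera(name): name is "scene" or "top" or "wrist"; returns a dict with "frame" (400x640x3 uint8, red, green, blue), "fx", "fy", "cx", "cy" (pixels), "cam_to_world" (4x4, takes a point from camera to world coordinates); the wrist camera has in their place "mount" (4x4, takes a point from camera to tool coordinates, whose origin is the TCP and whose axes are the flange's). Camera axes: x right, y down, z forward; pixel columns grow to the right and rows downward; lengths in m; the calibration is good to about 2 mm. A picture is of the moment at which its call begins: read the wrist's pose just before it. There is no depth.
A pose or a line that the arm cannot do raises bot.MotionError and nothing moves.
- bot.job_done(): hands the job in; it is judged then, once.
Trained networks look in a picture, given as the dict that the camera call returned (one of the last four; its "shot" number tells which), for a name from the list of things; names that differ only in an ending like _2 or _b are one class to them, and where a whole thing is asked for, a point or a joint stands for the part that bears it (a point fixed in the world has none). Each returns a list of dicts, best first, with "p" (0 to 1); they miss things now and then, are a little off and sometimes report something else, mostly with a low value. They report only what shows in the picture. A call takes as long as a camera call.
- bot.boxes_of(picture, name): "position" ([column, row] in pixels, amid what is visible of it).
The state is a dict: "time_s": time; "joint_pos": joint angles; "qd": joint speeds; "tau": joint torques, N m; "eef_pos": TCP position; "orientation": TCP orientation; "force": force on the tool from outside, world axes, zero at the start; "wrist_torque": the same for the moment, N m; "opening": opening from 0.0 (shut) to 1.0 (fully open); "finger_force": force on a finger pad.
Only numpy, scipy, OpenCV 4.12 (cv2) and the standard library are available. Lean on these libraries where they do the work, as an engineer would, in place of code of your own. Each camera call takes 0.05 s, during which the arm holds its last target. There are 200 camera calls.

## Working session

There is one attempt and no reset: what is moved stays moved. The work goes in short steps, each a Python script; the robot and the scene stay as the last script left them, time stands still between calls to the robot, and variables do not carry over. Pictures are saved under pics/ and viewed, at most 10 in all, crops included, and the job is handed in when it is done.

```bash
ls; mkdir -p pics
cat > h.py <<'E'
import numpy as np, cv2
from bench import bot
def snap(name,fn):
    p=bot.read_camera(name); cv2.imwrite('pics/'+fn,cv2.cvtColor(p['frame'],cv2.COLOR_RGB2BGR)); return p
def ray(p,uv,z,T=None):
    T=np.array(p['cam_to_world'] if T is None else T)
    d=T[:3,:3]@np.array([(uv[0]-p['cx'])/p['fx'],(uv[1]-p['cy'])/p['fy'],1]); o=T[:3,3]
    return o+d*(z-o[2])/d[2]
def proj(p,X,T=None):
    T=np.array(p['cam_to_world'] if T is None else T)
    c=T[:3,:3].T@(np.array(X)-T[:3,3]); return np.array([p['fx']*c[0]/c[2]+p['cx'],p['fy']*c[1]/c[2]+p['cy']])
E
python3 - <<'E'
from h import *
o=bot.observe(); print(o['time_s'],o['orientation'],o['opening'])
for n in('top','scene'):
    p=snap(n,n+'0.png'); print(n,p['fx'],p['cx'],p['cy'],np.round(p['cam_to_world'],3).tolist())
    for k in('doser','hopper_top','scale_centre','collar','collar_grip','parked_cup','disc','tray','cup_a','lids','jar'):
        print(k,[(np.round(b['position']).tolist(),round(b['p'],2)) for b in bot.boxes_of(p,k)][:6])
E
```

```text
pics
0.0 [ 9.84297484e-01  1.76515136e-01 -2.14301424e-04 -9.07801202e-04] 1.0029885508976004
top 374.13003615565697 321.10524745966575 197.16665288087097 [[0.014, -0.996, 0.089, 0.493], [-1.0, -0.016, -0.019, -0.0], [0.021, -0.089, -0.996, 0.945], [0.0, 0.0, 0.0, 1.0]]
doser []
hopper_top [([409.0, 214.0], 0.95)]
scale_centre [([412.0, 217.0], 0.67)]
collar [([446.0, 223.0], 0.89)]
collar_grip [([445.0, 222.0], 0.6), ([225.0, 170.0], 0.46)]
parked_cup [([458.0, 252.0], 0.76)]
disc [([195.0, 215.0], 0.59)]
tray [([220.0, 197.0], 0.83)]
cup_a [([186.0, 173.0], 0.75), ([224.0, 172.0], 0.73), ([220.0, 210.0], 0.63)]
lids [([318.0, 274.0], 0.63), ([315.0, 144.0], 0.45)]
jar [([314.0, 140.0], 0.64), ([224.0, 170.0], 0.37)]
scene 362.9788010397459 322.9082875787605 195.66706777029603 [[-0.882, 0.412, -0.229, 0.72], [0.471, 0.773, -0.425, 0.301], [0.002, -0.483, -0.876, 0.739], [0.0, 0.0, 0.0, 1.0]]
doser [([283.0, 137.0], 0.92)]
hopper_top [([285.0, 141.0], 0.93), ([274.0, 90.0], 0.48)]
scale_centre [([284.0, 142.0], 0.84), ([255.0, 243.0], 0.68)]
collar [([274.0, 90.0], 0.79)]
collar_grip [([274.0, 92.0], 0.67)]
parked_cup [([302.0, 79.0], 0.74)]
disc [([411.0, 336.0], 0.57)]
tray [([369.0, 339.0], 0.91)]
cup_a [([345.0, 314.0], 0.88), ([383.0, 290.0], 0.87), ([376.0, 363.0], 0.86)]
lids [([379.0, 177.0], 0.84)]
jar [([256.0, 243.0], 0.91), ([284.0, 140.0], 0.65)]
```

Run:
```python
import cv2
a=cv2.imread('pics/top0.png')[110:310,150:510]; cv2.imwrite('pics/topc.png',cv2.resize(a,None,fx=2.2,fy=2.2,interpolation=2))
```

```text
(no output)
```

View pics/topc.png

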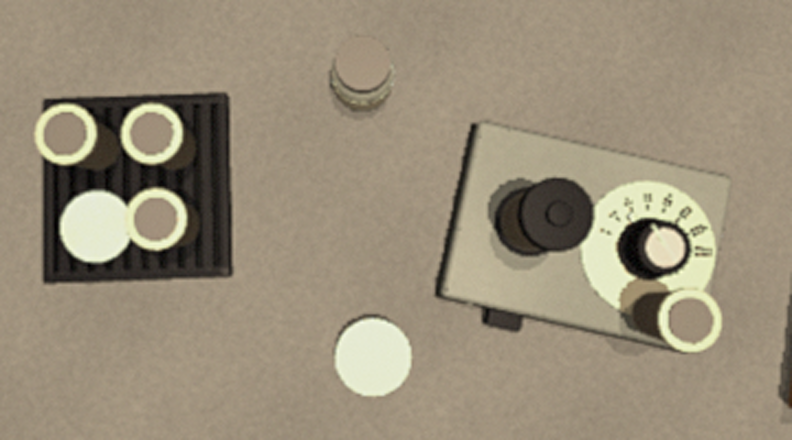

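View pics/scene0.png

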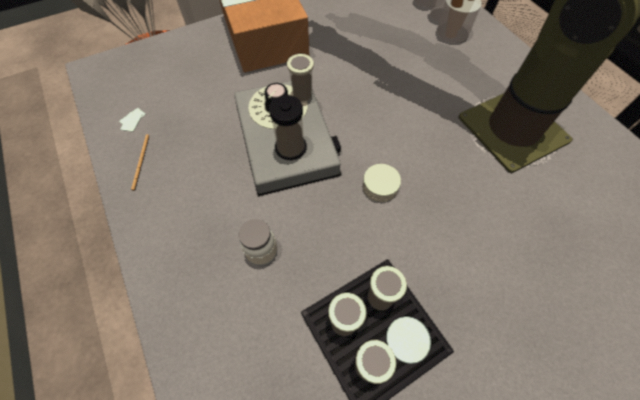

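Run:
```python
from h import *
p=bot.read_camera('top'); 
c=lambda u,v:(u/2.2+150,v/2.2+110)
for n,uv,z in[('cup lid',c(690,320),.152),('disc',c(97,227),.018),('collar top',c(663,246),.105),('hopper cap',c(557,213),.185),('knob',c(560,213),.193),
 ('lidA',c(66,134),.118),('lidB',c(151,133),.118),('lidC',c(157,219),.118),('lids',c(373,356),.034),('jar',c(362,63),.1),('plateL',c(582,250),.05),('plateR',c(716,250),.05),('plateT',c(652,180),.05),
 ('dosTL',c(475,122),.05),('dosTR',c(730,177),.05),('dosBL',c(440,296),.05),('trTL',c(44,99),.016),('trTR',c(227,94),.016),('trBL',c(44,282),.016),('trBR',c(230,274),.016)]:
    print(n,np.round(ray(p,uv,z),4))
s=bot.read_camera('scene')
for n,uv,z in[('lid',(301,64),.152),('disc',(408,340),.018),('collar',(276,91),.105),('boxTop corners',(228,10),.1),('',(303,12),.1),('boxbottom',(236,67),0),('',(308,50),0)]: print(n,np.round(ray(s,uv,z),4))
print(np.round(bot.read_camera('wrist')['mount'],3))
```

```text
cup lid [ 0.4456 -0.3186  0.152 ]
disc [0.5318 0.294  0.018 ]
collar top [ 0.5176 -0.3111  0.105 ]
hopper cap [ 0.5444 -0.1828  0.185 ]
knob [ 0.5439 -0.1837  0.193 ]
lidA [0.6208 0.2974 0.118 ]
lidB [0.6233 0.2124 0.118 ]
lidC [0.5366 0.203  0.118 ]
lids [ 0.395  -0.0165  0.034 ]
jar [7.039e-01 6.000e-04 1.000e-01]
plateL [ 0.5135 -0.2424  0.05  ]
plateR [ 0.5157 -0.3898  0.05  ]
plateT [ 0.5915 -0.3205  0.05  ]
dosTL [ 0.6526 -0.125   0.05  ]
dosTR [ 0.5963 -0.4072  0.05  ]
dosBL [ 0.4616 -0.0877  0.05  ]
trTL [0.6762 0.3609 0.016 ]
trTR [0.6859 0.1541 0.016 ]
trBL [0.4698 0.3505 0.016 ]
trBR [0.4816 0.1445 0.016 ]
lid [ 0.4482 -0.3126  0.152 ]
disc [0.5365 0.2967 0.018 ]
collar [ 0.5193 -0.3078  0.105 ]
boxTop corners [ 0.5083 -0.6554  0.1   ]
 [ 0.3271 -0.5494  0.1   ]
boxbottom [ 0.5488 -0.5485 -0.    ]
 [ 0.3327 -0.5152  0.    ]
[[ 0.    -0.96  -0.281  0.072]
 [ 1.     0.    -0.001 -0.   ]
 [ 0.001 -0.281  0.96  -0.07 ]
 [ 0.     0.     0.     1.   ]]
```

```bash
cat >> h.py <<'E'
from scipy.spatial.transform import Rotation as R
def q(psi): return [np.cos(psi/2),np.sin(psi/2),0.,0.]
def wcam(fn):
    o=bot.observe(); T=np.eye(4); T[:3,:3]=R.from_quat(o['orientation']).as_matrix(); T[:3,3]=o['eef_pos']
    p=snap('wrist',fn); return p,T@np.array(p['mount'])
E
python3 - <<'E'
from h import *
for nm,pos in(('cup',(.446,-.317,.2)),('collar',(.518,-.31,.135)),('disc',(.533,.295,.17))):
    for d in range(-180,181,45):
        s=bot.solve_ik(pos,q(np.radians(d))); print(nm,d,None if s is None else np.round(s,2))
bot.goto([.44,-.315,.32],q(0)); print(bot.observe()['time_s'])
p,T=wcam('w1.png'); np.save('T1.npy',T)
for k,z in(('parked_cup',.152),('collar',.1),('scale_centre',.05)):
    for b in bot.boxes_of(p,k): print(k,np.round(b['position']),round(b['p'],2),np.round(ray(p,b['position'],z,T),3))
for n,X in(('lid',(.4465,-.316,.152)),('collar',(.518,-.31,.105))): print(n,proj(p,X,T))
E
```

```text
cup -180 [ 0.99  0.86 -0.81  1.88  0.87  0.8   1.28]
cup -135 [ 0.19  0.83  0.6   1.92 -0.78  0.64 -2.63]
cup -90 [ 0.34  0.77  0.33  1.91 -0.46  0.54 -2.15]
cup -45 [ 0.45  0.75  0.13  1.91 -0.19  0.5  -1.64]
cup 0 [ 0.56  0.74 -0.05  1.9   0.07  0.5  -1.1 ]
cup 45 [ 0.66  0.74 -0.2   1.89  0.27  0.53 -0.52]
cup 90 [ 0.75  0.76 -0.37  1.89  0.47  0.58  0.08]
cup 135 [ 0.87  0.79 -0.58  1.88  0.68  0.67  0.67]
cup 180 [ 0.99  0.86 -0.81  1.88  0.87  0.8   1.28]
collar -180 [ 0.86  1.   -0.74  1.73  0.92  0.8   1.23]
collar -135 [ 0.13  1.    0.63  1.77 -0.91  0.68 -2.64]
collar -90 [ 0.28  0.93  0.32  1.77 -0.52  0.54 -2.2 ]
collar -45 [ 0.39  0.9   0.13  1.76 -0.22  0.49 -1.69]
collar 0 [ 0.48  0.89 -0.03  1.76  0.05  0.49 -1.15]
collar 45 [ 0.56  0.9  -0.18  1.75  0.28  0.52 -0.58]
collar 90 [ 0.64  0.91 -0.32  1.75  0.47  0.56  0.03]
collar 135 [ 0.73  0.93 -0.49  1.74  0.68  0.64  0.64]
collar 180 [ 0.86  1.   -0.74  1.73  0.92  0.8   1.23]
disc -180 [-0.12  0.99 -0.89  1.7   0.94  0.93  0.17]
disc -135 [ 0.01  1.17 -1.26  1.69  1.19  1.24  0.8 ]
disc -90 [ 0.01  1.17 -1.26  1.69  1.19  1.24  1.58]
disc -45 [-0.88  0.93  0.57  1.74 -0.74  0.7  -2.26]
disc 0 [-0.73  0.87  0.26  1.73 -0.36  0.59 -1.82]
disc 45 [-0.57  0.84 -0.02  1.73  0.03  0.57 -1.39]
disc 90 [-0.4   0.86 -0.33  1.72  0.42  0.64 -0.96]
disc 135 [-0.23  0.92 -0.64  1.71  0.74  0.78 -0.45]
disc 180 [-0.12  0.99 -0.89  1.7   0.94  0.93  0.17]
2.675
parked_cup [326. 185.] 0.62 [ 0.447 -0.321  0.152]
collar [311.  78.] 0.86 [ 0.521 -0.31   0.1  ]
scale_centre [225.  69.] 0.67 [ 0.53 -0.23  0.05]
lid [318.51875226 186.13710966]
collar [310.59132752  81.14049085]
```

View pics/w1.png

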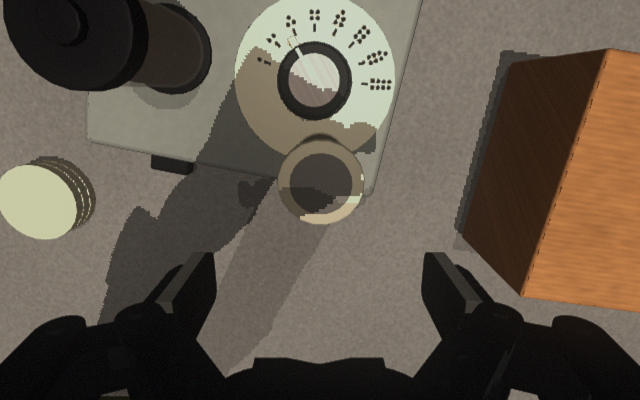

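Run:
```python
from h import *
im=cv2.imread('pics/w1.png'); T=np.load('T1.npy'); p=bot.read_camera('wrist')
cv2.imwrite('pics/w1c.png',cv2.resize(im[0:230,225:405],None,fx=2.6,fy=2.6,interpolation=2))
c=np.array([.518,-.31])
f=lambda u,v:(u/1+0,v/1+0)
for nm,uv,z in(('plate',(315,78),.05),('tick8',(380,84),.05),('d3',(290,22),.05),('d2',(271,40),.05),('d5',(340,20),.05),('nub',(290,38),.06),('lineA',(311,76),.103),('lineB',(296,50),.103),('top',(314,80),.103),('lid',(321,181),.152)): print(nm,np.round(ray(p,uv,z,T),4))
```

```text
plate [ 0.5221 -0.3129  0.05  ]
tick8 [ 0.5167 -0.3731  0.05  ]
d3 [ 0.5692 -0.291   0.05  ]
d2 [ 0.5545 -0.2737  0.05  ]
d5 [ 0.5707 -0.3352  0.05  ]
nub [ 0.5548 -0.2915  0.06  ]
lineA [ 0.5219 -0.3103  0.103 ]
lineB [ 0.5407 -0.299   0.103 ]
top [ 0.5189 -0.3126  0.103 ]
lid [ 0.4502 -0.3177  0.152 ]
```

View pics/w1c.png

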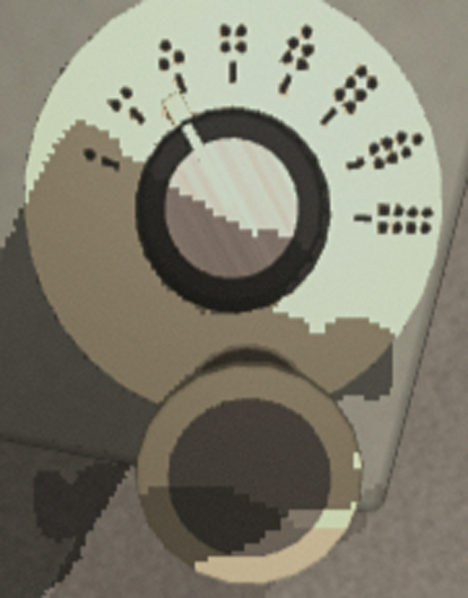

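Run:
```python
from h import *
bot.goto([.448,-.317,.23],q(0)); bot.line_to([.448,-.317,.192],max_speed=.08)
bot.set_gripper(0.0,35)
o=bot.observe(); print(o['time_s'],o['opening'],o['finger_force'],np.round(o['force'],1),np.round(o['eef_pos'],4))
bot.line_to([.448,-.317,.212],max_speed=.06)
o=bot.observe(); print(o['time_s'],o['opening'],o['finger_force'],np.round(o['force'],1),np.round(o['wrist_torque'],2))
bot.line_to([.448,-.317,.31],max_speed=.12)
snap('scene','s1.png')
for psi in(45,90,135):
  for z in (.16,.28): print(psi,np.round(bot.solve_ik([.533,.295,z],q(np.radians(psi))),2))
print(bot.observe()['time_s'])
```

```text
4.35 0.7061315731304214 36.972253918647766 [-0.1  0.7  6.1] [ 0.4484 -0.3172  0.1928]
4.8333 0.7114708607284818 38.11442255973816 [-0.2 -0.6 -1. ] [-0.01 -0.02  0.01]
45 [-0.52  0.86 -0.1   1.73  0.15  0.56 -1.5 ]
45 [-0.46  0.7  -0.22  1.64  0.19  0.82 -1.54]
90 [-0.43  0.87 -0.27  1.72  0.37  0.6  -0.91]
90 [-0.34  0.72 -0.43  1.63  0.37  0.87 -0.92]
135 [-0.34  0.89 -0.43  1.72  0.55  0.66 -0.29]
135 [-0.23  0.76 -0.64  1.63  0.54  0.94 -0.28]
5.85
```

View pics/s1.png

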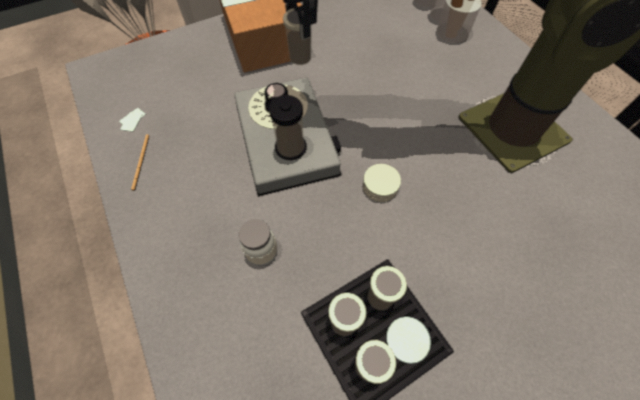

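Run:
```python
from h import *
D=[.533,.2945]; Q=q(np.radians(135))
bot.line_to([.448,-.317,.39],max_speed=.15)
bot.goto(D+[.38],Q)
p,T=wcam('w2.png'); print([ (np.round(ray(p,b['position'],.018,T),3),round(b['p'],2)) for b in bot.boxes_of(p,'disc')])
bot.line_to(D+[.28],max_speed=.15)
o=bot.observe(); print(o['time_s'],o['opening'],np.round(o['eef_pos'],4),np.round(o['wrist_torque'],2))
p=snap('scene','s2.png'); print([ (np.round(ray(p,b['position'],.018),3),round(b['p'],2)) for b in bot.boxes_of(p,'disc')])
```

```text
[(array([0.53 , 0.299, 0.018]), 0.92)]
9.6583 0.7107166117160029 [0.5333 0.2951 0.2809] [ 0.03 -0.02  0.02]
[(array([0.542, 0.298, 0.018]), 0.58)]
```

View pics/w2.png

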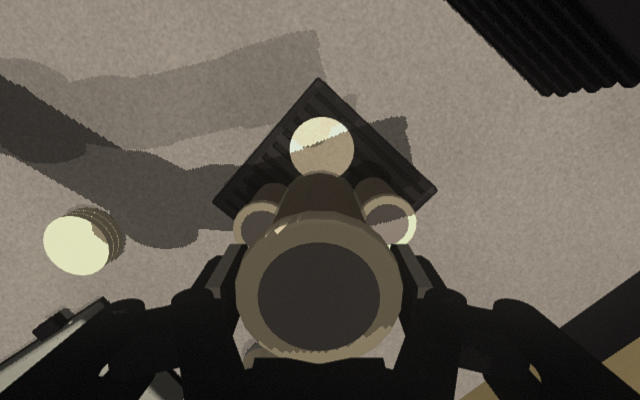

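Run:
```python
from h import *
D=[.532,.296]
bot.line_to(D+[.168],max_speed=.1)
z=.168; f0=bot.observe()['force'][2]
while z>.157:
    z-=.0015; bot.line_to(D+[z],max_speed=.03); f=bot.observe()['force'][2]
    if f-f0>3: break
o=bot.observe(); print(z,f0,f,o['eef_pos'],o['time_s'])
bot.set_gripper(1.0); bot.line_to(D+[.26],max_speed=.15)
bot.goto([.50,.22,.33],q(np.radians(135)))
p=snap('scene','s3.png'); t=snap('top','t3.png'); print(bot.observe()['time_s'])
print([(np.round(ray(p,b['position'],.07),3),round(b['p'],2)) for b in bot.boxes_of(p,'cup_a')])
a=cv2.imread('pics/s3.png')[240:400,270:480]; b=cv2.imread('pics/t3.png')[130:290,150:360]
cv2.imwrite('pics/c3.png',cv2.resize(np.hstack([a,b]),None,fx=1.9,fy=1.9,interpolation=2))
```

```text
0.1605 -1.6204044309041348 4.261365934516845 [0.53216144 0.29623393 0.16094496] 12.275
14.075
[(array([0.535, 0.203, 0.07 ]), 0.83), (array([0.622, 0.301, 0.07 ]), 0.74), (array([0.626, 0.205, 0.07 ]), 0.59)]
```

View pics/c3.png

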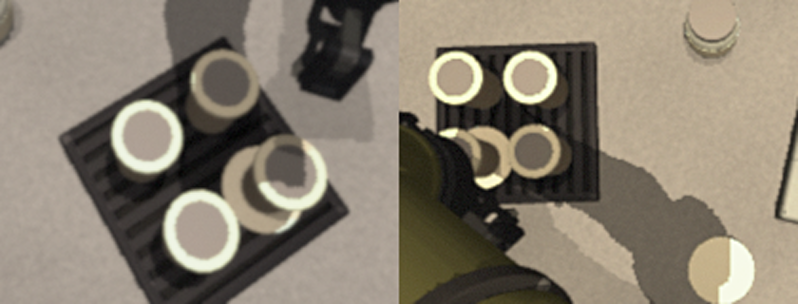

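Run:
```python
from h import *
C=[.519,-.312]; a0=1.40; d=-1.735
bot.goto(C+[.30],q(a0)); print(bot.observe()['time_s'])
p,T=wcam('w4.png'); np.save('T4.npy',T)
t=snap('top','t4.png'); print('cup',[(np.round(ray(t,b['position'],.08),3),round(b['p'],2)) for b in bot.boxes_of(t,'cup_a')])
print('collar top px',[(np.round(ray(p,b['position'],.1,T),3),round(b['p'],2)) for b in bot.boxes_of(p,'collar')], 'expect',proj(p,C+[.103],T))
a=cv2.imread('pics/w4.png'); b=cv2.imread('pics/t4.png')[130:290,150:310]
b=cv2.resize(b,(300,300),interpolation=2); a=cv2.resize(a,(480,300)); cv2.imwrite('pics/c4.png',np.hstack([a,b]))
```

```text
16.05
cup [(array([0.629, 0.21 , 0.08 ]), 0.86), (array([0.54 , 0.208, 0.08 ]), 0.84), (array([0.621, 0.298, 0.08 ]), 0.58)]
collar top px [(array([ 0.522, -0.303,  0.1  ]), 0.65)] expect [317.72194248 188.81830349]
```

View pics/c4.png

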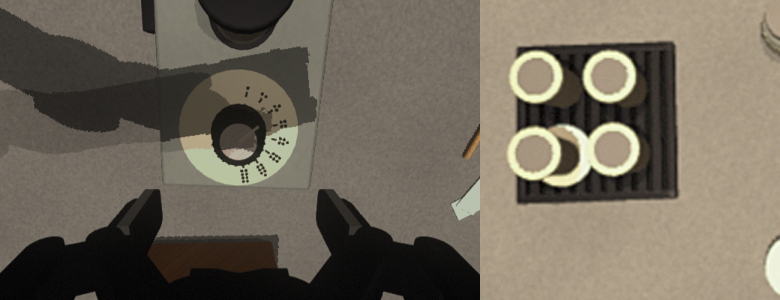

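Run:
```python
from h import *
C=[.519,-.312]; a0=1.40; d=-1.735
t=bot.read_camera('top'); print('cup lid',ray(t,(178.3,211.6),.12))
def st(n):
    o=bot.observe(); print(n,round(o['time_s'],2),round(o['opening'],3),round(o['finger_force'],1),np.round(o['force'],1),np.round(o['wrist_torque'],2),np.round(o['eef_pos'],4))
bot.line_to(C+[.138],max_speed=.12); st('down')
bot.set_gripper(0.0,60); st('grip')
for k in range(1,9):
    bot.line_to(C+[.138],q(a0+d*k/8),max_speed=.1)
    if k%2==0: st(k)
```

```text
cup lid [0.53050117 0.29610787 0.12      ]
down 17.8 0.999 0.0 [ 1.1 -0.4  0.4] [0.01 0.   0.02] [ 0.5194 -0.3122  0.1387]
grip 18.19 0.64 62.7 [-2.1 -0.4  5.7] [ 0.05  0.26 -0.05] [ 0.519  -0.3121  0.1388]
2 18.93 0.642 62.6 [-1.3 -0.9  6.4] [-0.02  0.18 -0.11] [ 0.5193 -0.3122  0.1388]
4 19.66 0.638 62.6 [-0.6 -1.2  6.3] [-0.08  0.17 -0.02] [ 0.5195 -0.3124  0.1388]
6 20.39 0.644 62.7 [-0.8 -1.2  6.1] [-0.14  0.1  -0.14] [ 0.5196 -0.3127  0.1388]
8 21.12 0.642 62.7 [-0.6 -2.3  5.4] [-0.38  0.12  0.09] [ 0.5196 -0.313   0.1388]
```

Run:
```python
from h import *
bot.set_gripper(1.0); bot.line_to([.519,-.312,.30],max_speed=.15)
bot.goto([.45,-.315,.32],q(0)); print(bot.observe()['time_s'])
p,T=wcam('w5.png'); np.save('T5.npy',T)
for n in(6,7,8):
    a=1.4-.4*(n-1)-.2; print(n,*[np.round(proj(p,[.519+r*np.cos(a),-.312+r*np.sin(a),z],T)-[200,0],1) for r,z in((.043,.06),(.06,.05),(.02,.103))])
print(proj(p,[.519,-.312,.103],T)-[200,0])
cv2.imwrite('pics/w5c.png',cv2.resize(cv2.imread('pics/w5.png')[0:200,200:440],None,fx=3,fy=3,interpolation=2))
```

```text
23.175
6 [150.3  56.7] [163.3  43.6] [133.3  73.8]
7 [160.3  74. ] [176.6  67.3] [138.7  82.8]
8 [162.9  93.6] [179.9  94.1] [140.3  93.3]
[114.87041414  92.55475461]
```

View pics/w5c.png

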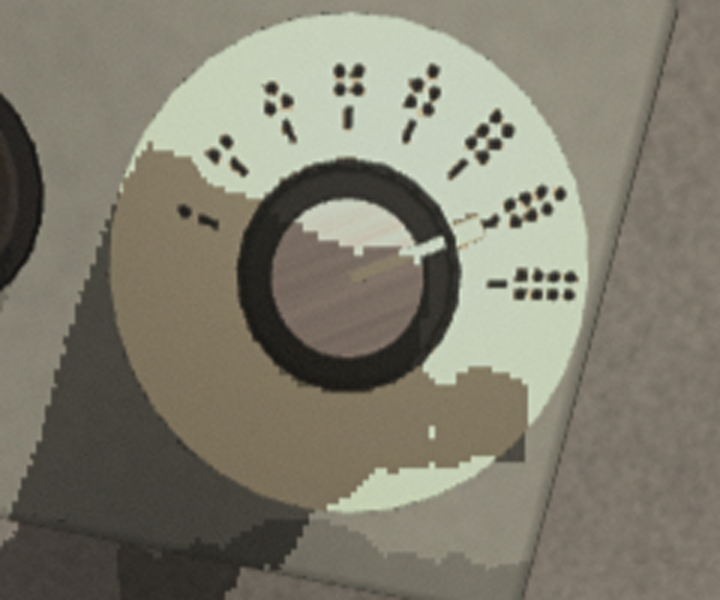

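```bash
python3 -c "
from bench import bot
print(bot.job_done())"
```

```text
the job is handed in; nothing more can be done
None
```

The job is handed in: the cup stands upright on the disc, released about 2 mm from its centre by camera. The collar was then turned and its pointer lines up with 7 (within about 1° by camera), about 23 s into the 70 s allowed. No verdict came back.

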